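# Jack up the stone slab and hold it

### The arm

A 6-joint arm with a two-finger parallel gripper is mounted at the origin on the work surface. World frame = base frame: x ahead of the robot, y to its left, z up, the work surface at z = 0. Lengths are in m, angles in rad, forces in N, time in s.
With the tool pointing down it reaches from about 0.3 to 0.825 m from the base axis. Payload 5.4 kg.
Tool frame: the origin (TCP) lies at the very end of the fingers, on their centre line; the grasp point (between the pads) lies 19 mm behind it; z points along the fingers, x is the direction in which the jaws open and shut, and the axes are right-handed (so a half turn about z gives the same grasp; the last joint's range is limited). The gripper opens to 92 mm and grips with 3 to 60 N. Pads are 20 mm wide; open, the fingers measure 128 mm over their backs; the gripper's body (75 mm by 189 mm) begins 69 mm behind the grasp point.
Start: joints at [0.934, 0.158, 1.597, -0, 1.386, -0.21], TCP at [0.238, 0.523, 0.215] pointing down, gripper open.
Joint ranges: [-2.91, 2.91], [-0.94, 2.29], [0.18, 2.7], [-1.29, 4.43], [0.17, 2.64], [-3, 3]. Speed limits (rad/s): [2.57, 2.57, 3.14, 3.14, 3.14, 3.14].

### API

Orientations are given as a rotation vector (axis times angle).
In Python, from workcell import bot gives the robot as it stands. Calls block until the motion is done:
- bot.goto(position, orientation): joint-space move of the TCP to a pose.
- bot.line_to(position, rot=None, max_speed=0.15): straight line of the TCP; rot=None keeps the orientation; max_speed is the mean speed in m/s.
- bot.set_joints(angles): joint-space move.
- bot.set_gripper(opening, newtons=None): opening from 0.0 (shut) to 1.0 (fully open); newtons is the grip in N (None keeps the last); returns when the fingers have stopped.
- bot.hold(seconds).
- bot.inverse_kinematics(position, orientation): joint angles nearest the present ones, or None.
- bot.read_camera(name): name is "scene" or "top"; returns a dict with "pixels" (384x512x3 uint8, blue, green, red), "fx", "fy", "cx", "cy" (pixels), "k1" (the pictures are not rectified: a ray, as slopes to the right and down, at radius r is drawn at 1 + k1 r^2 times it, then the intrinsics apply), "R" (3x3) and "t" (3): a world point X has camera coordinates R X + t. Camera axes: x right, y down, z forward; pixel columns grow to the right and rows downward; lengths in m; the calibration is good to about 2 mm. A picture is of the moment at which its call begins. There is no depth.
A pose or a line that the arm cannot do raises bot.MotionError and nothing moves.
- bot.job_done(): hands the job in, once; it reports no verdict.
Readings, each from a call of its own:
- bot.current_clock(): time.
- bot.current_joints(): joint angles.
- bot.current_joint_vel(): joint speeds.
- bot.current_effort(): joint torques, N m.
- bot.current_ee_pos(): TCP position.
- bot.current_tool_rot(): TCP orientation.
- bot.current_contact_force(): force on the tool from outside, world axes, zero at the start.
- bot.current_ft_torque(): the same for the moment, N m.
- bot.current_opening(): opening from 0.0 (shut) to 1.0 (fully open).
Only numpy, scipy, OpenCV 4.12 (cv2) and the standard library are available. Lean on these libraries where they do the work, as an engineer would, in place of code of your own. Each camera call takes 0.05 s, during which the arm holds its last target. There are 200 camera calls.

### The job

Pull the little lever jack out of its spring-roller dock and set it flat on the bench with its round saddle centred under the steel lift pad clamped to the front edge of the stone slab. Pump the handle twice: push it right down so that the slab edge lifts, let it come all the way up again, then push it right down a second time. Finish while still holding the handle fully down with the slab raised on the jack; leave the cup wheel, the stone offcut and the hammer where they lie.

Things in the scene. Friction and masses are not known exactly. Their poses are not given: they have to be found in the camera images.
- jack: Loose aluminium lever jack, 0.7 kg in all. Origin at the underside of its base plate, x towards the nose (saddle end), z up. Base plate 220 x 70 x 12 mm, from x = -120 to +100 mm. Round saddle at x = +70 mm, upright grip post at x = -30 mm, lever handle hinged at x = -62 mm, z = 77 mm and running back to x = -180 mm. At the start it stands on the bench in the dock, nose inwards, origin 50 mm behind the dock's origin along the dock's -x, same yaw as the dock
- jack_grip (a point): Grip point of the jack, on its upright rectangular grip post: x = -30 mm, 105 mm above the jack's underside, jack's axes. The post is 24 mm thick along the jack's y (pinch it this way), 32 mm along x, its top 127 mm above the underside; it is clear on both sides down to about 45 mm
- saddle: The jack's saddle: steel disc 32 mm across that rises out of the jack at x = +70 mm as the handle goes down (36 mm per rad of handle, 25 mm in all). Its underside is 54 mm and its top 62 mm above the jack's underside when the handle is up. Origin on its axis 17 mm below its top
- saddle_top (a point): Centre of the saddle's top face
- handle (a joint): Pump handle angle: 0 = up (as sprung), 0.70 rad = fully down at its stop. It springs back up when let go. At the rubber pad it takes about 2 N until the saddle meets the lift pad (near 0.33 rad), then about 7 to 12 N to lift the slab
- handle_pad (a point): Centre of the upper face of the 44 x 50 x 12 mm rubber pad at the handle's rear end, the place to push down. 130 mm from the hinge; handle up, the arm slopes up 0.45 rad towards the rear and the pad's face is about 139 mm above the jack's underside; fully down it slopes 0.25 rad down and the face is about 51 mm above the underside. The hinge axis is level, along the jack's y
- stand: Fixed timber supports of the slab. Origin on the bench under the middle of the slab's front edge; x goes from that front edge to the back under the slab, y along the edge, z up. Two front blocks 55 x 30 x 80 mm stand at y = +-145 mm, x = 0 to 55; a back rail fills x = 150 to 210 mm. Between and in front of these the space under the slab is free, 80 mm high (74 mm under the lift pad)
- slab (a joint): Tilt of the stone slab (200 x 320 x 20 mm, 3.3 kg, underside 80 mm above the bench) about its back edge: 0 = lying on the blocks, grows as the front edge is lifted, 0.07 to 0.08 rad with the handle fully down
- lift_pad: Steel C-shaped clamp gripping the slab's front edge: 60 mm along the edge, 62 mm deep, from 6 mm outside the edge to 56 mm in, from 74 to 112 mm above the bench. It stays where it is along the edge (within 60 mm of the middle) and tilts with the slab; the round bolt head of 18 mm on its upper plate sits straight above the lift point and shows where it is. Origin at the lift point
- lift_point (a point): The lift point: centre of the clamp's flat underside plate (56 mm deep x 60 mm along the edge), 28 mm in from the slab's front edge and 74 mm above the bench, so 12 mm above the saddle's top when the jack stands below it. Axes as the stand's
- dock_mid (a point): Middle of the dock at bench level: a fixed steel fence 22 mm high, open to its own -x, with side rails 100 mm long and 76 mm apart (outside 124 mm wide) and an end wall at its +x end. A spring roller in each rail sits in a notch of the jack's base. Pull the jack out along the dock's -x: it takes about 5 to 9 N to pop past the rollers, besides any rubbing on the bench; after 100 mm it is clear of the rails
- cup_wheel: Bystander: steel grinding cup wheel, 80 mm across, 32 mm high, lying loose. Origin at its underside
- offcut: Bystander: loose stone offcut 60 x 90 x 20 mm. Origin at its underside
- hammer: Bystander: loose hammer lying on the bench behind the slab. Origin at its underside
Mind the look-alikes: they are no part of the job. Of the things like the part that bears dock_mid, leave any that is red; of the rest the larger one is meant.

How it is judged:
On the way, in this order (a step that is already met when the one before it is completed fails the run):
1. the jack is pulled out of its dock (distance between jack and dock_mid above 0.1 m), for 0.1 s.
2. the jack stands flat on the bench, handle up, saddle under the lift pad (horizontal distance between saddle_top and lift_point below 0.014 m and angle between jack's own z axis and vertical below 0.06 rad and height (world z) of jack below 0.006 m and value of joint handle below 0.15 rad and value of joint slab below 0.01 rad), for 0.2 s.
3. first stroke: handle right down, slab edge lifted by the saddle (horizontal distance between saddle_top and lift_point below 0.014 m and value of joint handle above 0.58 rad and value of joint slab above 0.04 rad and contact force between saddle and lift_pad above 3 N), for 0.1 s.
4. the handle is let all the way up again (horizontal distance between saddle_top and lift_point below 0.014 m and value of joint handle below 0.12 rad and value of joint slab below 0.01 rad), for 0.1 s.
At the end, for the whole second after the job is handed in: The robot holds the handle down (beyond 0.58 of 0.70 rad, over 1 N); jack flat on the bench, saddle within 14 mm horizontally of the lift point and carrying the slab (over 3 N), slab tilted over 0.04 rad; the robot touches no slab, lift pad or timber (all of step 3 and angle between jack's own z axis and vertical below 0.06 rad and height (world z) of jack below 0.006 m and contact force between any of the fingers, the arm and jack above 1 N and contact force between each of the arm, the fingers and stand below 1 N); the arm keeps its last pose, push and grip.
It fails at once if a bystander is shifted by more than 30 mm (distance of any of cup_wheel, offcut, hammer from where it was at the start of the episode above 0.03 m).
It fails at once if the jack is tipped over (angle between jack's own z axis and vertical above 0.6 rad).
It also fails if it takes over 64 s, if anything falls off the work surface, if the arm or the gripper's body presses on something with over 40 N, if the wrist force passes 120 N, or if a joint passes its speed limit or range.

## Working session

There is one attempt and no reset: what is moved stays moved. The work goes in short steps, each a Python script; the robot and the scene stay as the last script left them, time stands still between calls to the robot, and variables do not carry over. Pictures are saved under pics/ and viewed, about 8 in all and at most 12, crops included, and the job is handed in when it is done.

```bash
mkdir -p pics; cat > h.py <<'E'
import numpy as np, cv2
from workcell import bot
def snap(n,f):
    c=bot.read_camera(n); cv2.imwrite(f,c["pixels"]); return c
def K(c): return np.array([[c["fx"],0,c["cx"]],[0,c["fy"],c["cy"]],[0,0,1.]]),np.array([c["k1"],0,0,0.])
def px2w(c,uv,z):
    k,d=K(c); p=cv2.undistortPoints(np.array(uv,float).reshape(-1,1,2),k,d).reshape(-1,2)
    R=np.array(c["R"]);t=np.array(c["t"]); o=-R.T@t
    r=np.c_[p,np.ones(len(p))]@R
    s=(np.broadcast_to(z,len(p))-o[2])/r[:,2]
    return o+r*s[:,None]
def w2px(c,X):
    k,d=K(c); R=np.array(c["R"]);t=np.array(c["t"])
    return cv2.projectPoints(np.array(X,float).reshape(-1,1,3),cv2.Rodrigues(R)[0],t,k,d)[0].reshape(-1,2)
E
python3 - <<'E'
from h import *
import pickle
for n in("scene","top"):
    c=snap(n,f"pics/{n}0.png"); pickle.dump(c,open(f"{n}0.pkl","wb"))
    cv2.imwrite(f"pics/{n}0b.png",cv2.resize(c["pixels"],(800,600),interpolation=cv2.INTER_CUBIC))
    print(n,c["fx"],c["cx"],c["cy"],c["k1"],-np.array(c["R"]).T@c["t"])
print(bot.current_clock(),bot.current_tool_rot())
E
```

```text
scene 410.934474990428 253.0092139436333 197.0782900263113 -0.06910890055990958 [ 1.38390814 -0.76221245  1.04733433]
top 399.45299487811366 256.8639683020256 199.0917951806044 -0.011656117284628276 [ 0.37201306 -0.01529452  1.60316556]
0.1 [ 2.64102959e+00  1.70028132e+00 -2.40025261e-03]
```

View pics/top0b.png

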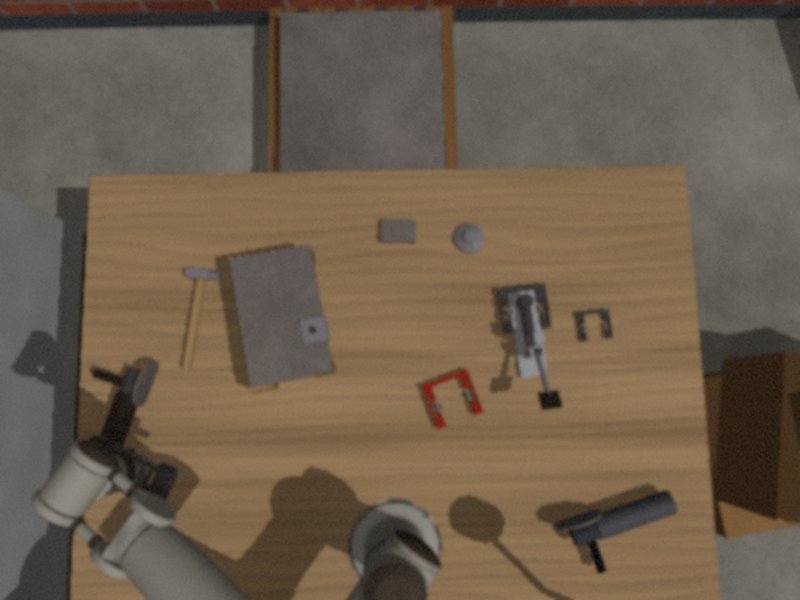

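View pics/scene0b.png

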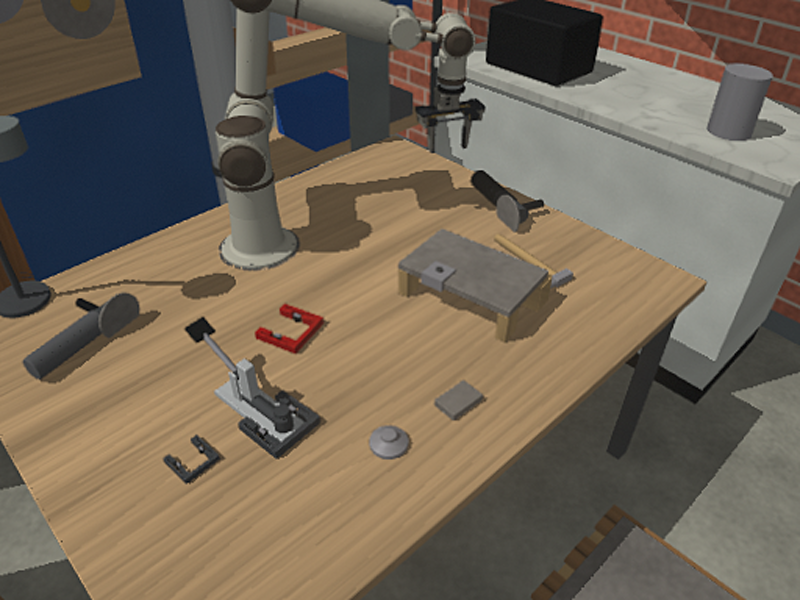

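The top view shows the jack in the large dark dock at about (525,310), the red and the small dock as decoys, and the slab at about (280,315) with the bolt at (313,328). I'll enlarge these two regions.

```bash
python3 - <<'E'
import cv2,numpy as np
im=cv2.imread("pics/top0.png")
a=im[150:260,135:220]; b=im[170:270,305:365]
f=lambda x:cv2.resize(x,None,fx=5,fy=5,interpolation=cv2.INTER_CUBIC)
a,b=f(a),f(b); b=np.vstack([b,np.zeros((50,300,3),np.uint8)])
o=np.hstack([a,b]); o=cv2.convertScaleAbs(o,alpha=1.5)
cv2.imwrite("pics/crop1.png",o); print(o.shape)
E
```

```text
(550, 725, 3)
```

View pics/crop1.png

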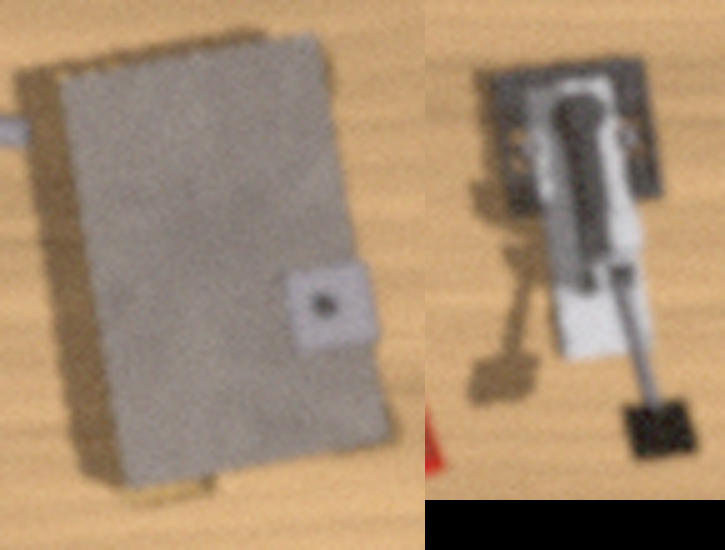

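The crop shows the slab face corners at (62,80), (318,37), (388,438) and (128,485), and the bolt at (323,305). On the jack, the rear base corners are at (568,360) and (650,345), the saddle at (577,112), the handle pad at (660,430) and the dock's open corners at (512,215) and (662,192).

```bash
python3 - <<'E'
from h import *
import pickle
from scipy.optimize import least_squares
c=pickle.load(open("top0.pkl","rb"))
A=lambda p:(np.array(p)+.5)/5-.5+[135,150]
B=lambda p:(np.array(p)+.5-[425,0])/5-.5+[305,170]
sl=px2w(c,A([[62,80],[318,37],[388,438],[128,485]]),.1)
print("slab",sl.round(4)); 
print("bolt",px2w(c,A([[323,305]]),.118))
pl=px2w(c,A([[288,272],[365,263],[378,342],[303,353]]),.112);print("plate",pl.round(4),pl.mean(0))
# slab fit: x inward from front edge
M=np.array([[.2,.16],[0,.16],[0,-.16],[.2,-.16]])  # guess order
def rt(p,q): 
    cs,sn=np.cos(p[2]),np.sin(p[2]); return np.array(q)@np.array([[cs,sn],[-sn,cs]])+p[:2]
for sgn in(1,-1):
    N=M*[1,sgn]
    r=least_squares(lambda p:(rt(p,N)-sl[:,:2]).ravel(),[.5,.2,1.6])
    print("stand",r.x,r.cost,(r.fun*1e3).round(1))
q=B([[568,360],[650,345],[577,112],[660,430],[512,215],[662,192]])
z=[.012,.012,.062,.137,.022,.022]
w=px2w(c,q,z)
J=np.array([[-.12,.035],[-.12,-.035],[.07,0],[-.18+.0,0],[0,.062],[0,-.062]])
r=least_squares(lambda p:(rt(p,J)-w[:,:2]).ravel(),[.5,-.2,.1]); print("jack",r.x,(r.fun*1e3).round(1))
J=J[[0,1,2,4,5]];w=w[[0,1,2,4,5]]
r=least_squares(lambda p:(rt(p,J)-w[:,:2]).ravel(),[.5,-.2,.1]); print("jack",r.x,(r.fun*1e3).round(1))
E
```

```text
slab [[0.7078 0.3897 0.1   ]
 [0.7379 0.1934 0.1   ]
 [0.4295 0.1412 0.1   ]
 [0.3982 0.3355 0.1   ]]
bolt [[0.52870087 0.18728611 0.118     ]]
plate [[0.5548 0.2144 0.112 ]
 [0.5605 0.1565 0.112 ]
 [0.5007 0.147  0.112 ]
 [0.4936 0.2031 0.112 ]] [0.52738093 0.18024456 0.112     ]
stand [ 0.550419    0.36332485 -1.39030308] 0.07909040389834839 [  35.9 -194.4  -30.1  198.6  -36.5  193.4   30.7 -197.6]
stand [0.58494285 0.1663321  1.73728813] 2.725772452002578e-05 [ 1.8  0.4  4.8 -0.6 -2.4 -1.4 -4.2  1.6]
jack [ 0.52959577 -0.34651055  0.13413077] [-0.1  1.5 -1.3 -2.   1.4 -2.  -0.1 -0.9 -0.2  2.8  0.3  0.6]
jack [ 0.52955574 -0.34657805  0.137661  ] [-0.2  1.  -1.1 -2.5  1.3 -1.8 -0.5  2.7  0.4  0.5]
```

```bash
cat >> h.py <<'E'
from scipy.spatial.transform import Rotation as Ro
JX=np.array([.5296,-.3466]); JY=.136; LP=np.array([.5287,.1873]); SY=1.737
u=lambda a:np.array([np.cos(a),np.sin(a)])
def rv(yaw,s):  # tool down, tool x = s*jack y
    y=np.r_[u(yaw+np.pi/2)*s,0]; z=np.array([0,0,-1.])
    return Ro.from_matrix(np.c_[y,np.cross(z,y),z]).as_rotvec()
E
python3 - <<'E'
from h import *
g=JX-.03*u(JY); t=LP-.1*u(SY); pd=LP-.25*u(SY)
for s in(1,-1):
    for n,p,z,y in(("g",g,.066,JY),("pull",g-.13*u(JY),.066,JY),("t",t,.066,SY),("pre",t-.13*u(SY),.1,SY),("push",pd-.02*u(SY),.05,SY)):
        q=bot.inverse_kinematics(np.r_[p,z],rv(y,s)); print(s,n,p.round(3),None if q is None else np.round(q,2))
E
```

```text
1 g [ 0.5   -0.351] [-0.81  0.4   1.61 -0.    1.13 -2.52]
1 pull [ 0.371 -0.368] [-1.01  0.19  1.87 -0.    1.08 -2.72]
1 t [0.545 0.089] [-0.06  0.26  1.79  0.    1.09  2.92]
1 pre [ 0.567 -0.04 ] [-0.28  0.26  1.72  0.    1.16  2.69]
1 push [ 0.573 -0.079] [-0.35  0.35  1.72  0.    1.08  2.63]
-1 g [ 0.5   -0.351] [-0.81  0.4   1.61  0.    1.13  0.63]
-1 pull [ 0.371 -0.368] [-1.01  0.19  1.87  0.    1.08  0.42]
-1 t [0.545 0.089] [-0.06  0.26  1.79  0.    1.09 -0.22]
-1 pre [ 0.567 -0.04 ] [-0.28  0.26  1.72  0.    1.16 -0.45]
-1 push [ 0.573 -0.079] [-0.35  0.35  1.72  0.    1.08 -0.51]
```

```bash
python3 - <<'E'
from h import *
g=JX-.03*u(JY); r=rv(JY,-1)
bot.goto(np.r_[g,.25],r); bot.line_to(np.r_[g,.066],max_speed=.12)
F=lambda:print(round(bot.current_clock(),2),np.round(bot.current_contact_force(),1),round(bot.current_opening(),3),np.round(bot.current_ee_pos(),4))
F(); bot.set_gripper(0,50); F()
bot.line_to(np.r_[g-.02*u(JY),.066],max_speed=.05);F()
bot.line_to(np.r_[g-.12*u(JY),.066],max_speed=.08);F()
bot.hold(.1)
bot.line_to(np.r_[g-.12*u(JY),.116],max_speed=.1);F()
for n in("scene","top"): snap(n,f"pics/{n}1.png")
a=cv2.imread("pics/scene1.png");b=cv2.imread("pics/top1.png")
o=np.hstack([cv2.resize(a[160:320,80:240],(400,400)),cv2.resize(b[160:320,260:420],(400,400))]);cv2.imwrite("pics/c1.png",o)
E
```

```text
4.97 [ 0.6 -0.5  0.1] 1.001 [ 0.5004 -0.3512  0.0669]
6.02 [ 2.2 -4.5 -3. ] 0.259 [ 0.5002 -0.3518  0.0662]
6.57 [-0.4 -3.6 -0. ] 0.261 [ 0.4799 -0.3537  0.0662]
7.97 [-1.6 -0.5  2.6] 0.262 [ 0.3805 -0.367   0.066 ]
8.72 [ 0.2 -0.3 -6.8] 0.257 [ 0.3805 -0.3661  0.1149]
```

View pics/c1.png

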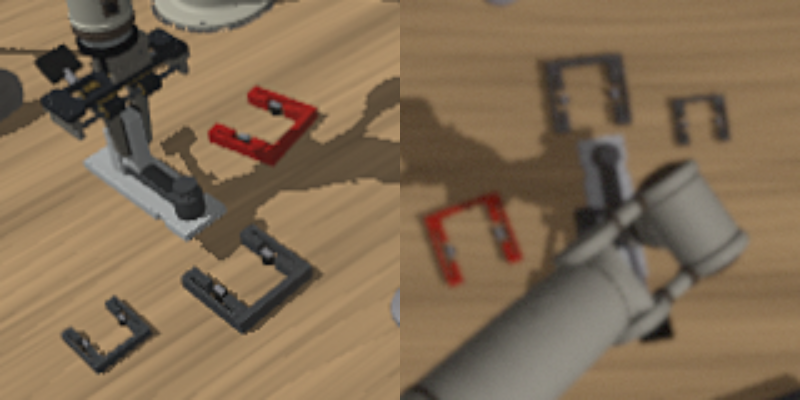

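The jack is held level, lifted clear of the dock, and nothing else has moved. In the top crop the saddle is at about (605,152). I'll check where it sits relative to the grip and carry it to the pre-insert pose.

```bash
python3 - <<'E'
from h import *
c=bot.read_camera("top")
p=bot.current_ee_pos()
w=px2w(c,[[260+205/2.5-.3,160+152/2.5-.3]],.111)[0]; d=w[:2]-np.array(p[:2])
print("saddle rel grip, len/yaw",np.hypot(*d),np.arctan2(d[1],d[0]))
t=LP-.1*u(SY); r=rv(SY,-1); pre=t-.13*u(SY)
bot.line_to(np.r_[p[:2],.15])
bot.goto(np.r_[pre,.15],r)
bot.line_to(np.r_[pre,.076],max_speed=.1)
print(bot.current_clock(),bot.current_ee_pos(),bot.current_contact_force())
for n in("scene","top"): snap(n,f"pics/{n}2.png")
a=cv2.imread("pics/scene2.png");b=cv2.imread("pics/top2.png")
o=np.hstack([cv2.resize(a[130:290,160:320],(400,400)),cv2.resize(b[170:290,170:290],(400,400),interpolation=cv2.INTER_CUBIC)]);cv2.imwrite("pics/c2.png",cv2.convertScaleAbs(o,alpha=1.4))
E
```

```text
saddle rel grip, len/yaw 0.10364278435083478 0.20208084545824118
11.5333 [ 0.56750562 -0.03981396  0.07684242] [ 0.31595918 -0.15724278 -5.82330695]
```

View pics/c2.png

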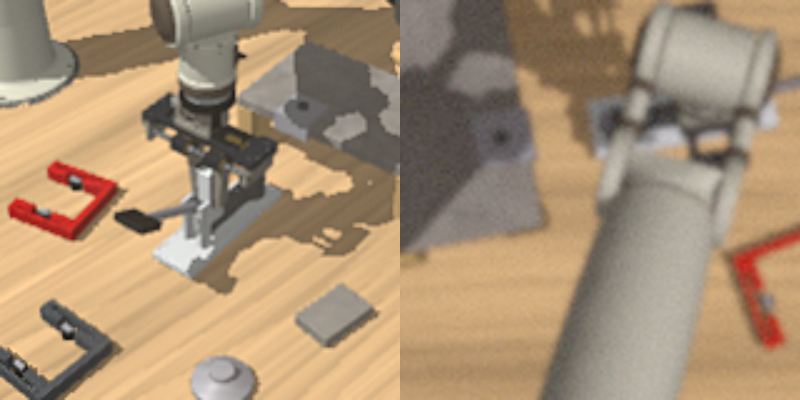

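The jack is in front of the slab and level. In the top crop the bolt is at (503,137), the nose corners at (590,100) and (598,157), and the saddle at about (607,118).

```bash
python3 - <<'E'
from h import *
c=bot.read_camera("top")
f=lambda p:(np.array(p)+.5-[400,0])/(400/120)-.5+[170,170]
w=px2w(c,f([[590,100],[598,157],[607,118],[503,137]]),[.0225,.0225,.073,.118])[:,:2]
m=w[:2].mean(0);e=w[1]-w[0]
print("nose yaw",np.arctan2(e[1],e[0])-np.pi/2+np.pi, np.hypot(*e)); p=np.array(bot.current_ee_pos()[:2])
print("saddle from nose",m-.03*u(SY),"direct",w[2],"expected",p+.1*u(SY),"bolt",w[3])
b=c["pixels"];o=cv2.resize(b[185:240,190:290],(800,440),interpolation=cv2.INTER_CUBIC);cv2.imwrite("pics/c3.png",cv2.convertScaleAbs(o,alpha=1.6))
E
```

```text
nose yaw -1.4426116474894535 0.06915660486583182
saddle from nose [0.55126798 0.05684669] direct [0.55257059 0.06801875] expected [0.55102365 0.05888568] bolt [0.52804251 0.18224965]
```

View pics/c3.png

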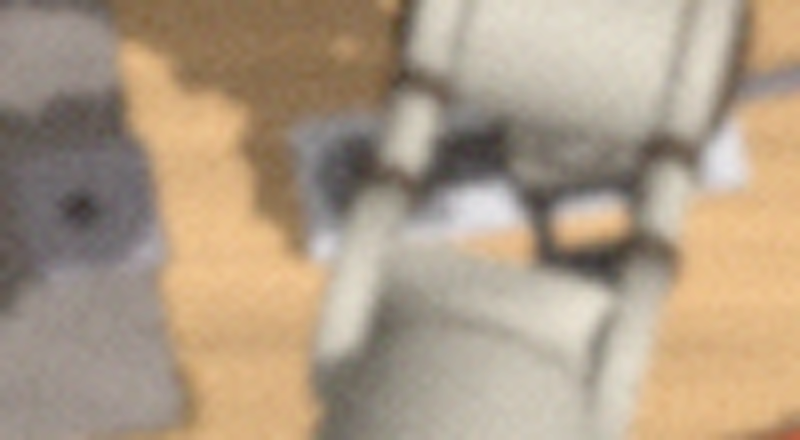

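The close crop agrees with the expected position: saddle at about (358,178), giving (0.551, 0.058) against an expected (0.551, 0.059), and the bolt at (80,207). Inserting.

```bash
sed -i 's/LP=np.array(\[.5287,.1873\])/LP=np.array([.5287,.186])/' h.py; python3 - <<'E'
from h import *
F=lambda:print(round(bot.current_clock(),2),np.round(bot.current_contact_force(),1),round(bot.current_opening(),3),np.round(bot.current_ee_pos(),4))
t=LP-.1*u(SY); p=np.array(bot.current_ee_pos())
bot.line_to(np.r_[p[:2],.070],max_speed=.05);F()
bot.line_to(np.r_[t,.070],max_speed=.08);F()
bot.line_to(np.r_[t,.0655],max_speed=.02);F()
bot.hold(.3);F()
bot.set_gripper(1.0);F()
bot.line_to(np.r_[t,.24],max_speed=.15)
bot.goto(np.r_[t-.19*u(SY),.24],rv(SY,-1));F()
for n in("scene","top"): snap(n,f"pics/{n}4.png")
a=cv2.imread("pics/scene4.png");b=cv2.imread("pics/top4.png")
o=np.hstack([cv2.resize(a[130:250,200:320],(400,400)),cv2.resize(b[170:260,185:275],(400,400),interpolation=cv2.INTER_CUBIC)]);cv2.imwrite("pics/c4.png",cv2.convertScaleAbs(o,alpha=1.5))
E
```

```text
11.96 [-0.1  0.3 -6.4] 0.259 [ 0.5671 -0.0396  0.0695]
13.72 [ 0.1  0.7 -6.7] 0.259 [0.5453 0.087  0.07  ]
14.1 [ 0.2 -1.2 -2.3] 0.262 [0.5459 0.0871 0.066 ]
14.4 [ 1.4 -1.3 -0.4] 0.259 [0.5459 0.0871 0.066 ]
15.48 [-0.2  0.4 -0.5] 1.003 [0.5453 0.0874 0.0655]
17.58 [-0.8 -0.3  0.1] 0.998 [ 0.5765 -0.0989  0.2396]
```

View pics/c4.png

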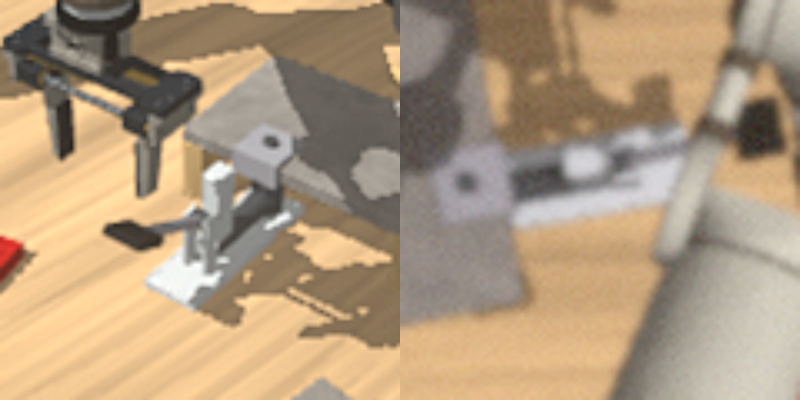

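The jack stands flat under the clamp. In the top crop the bolt is at (466,181), the post top at (587,164) and the handle pad at (762,130).

```bash
python3 - <<'E'
from h import *
c=bot.read_camera("top")
f=lambda p:(np.array(p)+.5-[400,0])/(400/90)-.5+[185,170]
w=px2w(c,f([[466,181],[587,164],[762,130]]),[.118,.127,.139])[:,:2]
print(w.round(4)); R=np.c_[u(SY),u(SY+np.pi/2)]
print("post-bolt",(w[1]-w[0])@R,"pad-bolt",(w[2]-w[0])@R,"pad-LP",(w[2]-LP)@R)
d=w[1]-w[2];print("yaw",np.arctan2(d[1],d[0]))
E
```

```text
[[ 0.5297  0.1863]
 [ 0.5411  0.0839]
 [ 0.5654 -0.0627]]
post-bolt [-0.10283384  0.00567572] pad-bolt [-0.25145453  0.00593661] pad-LP [-0.25131313  0.00493199]
yaw 1.7352445521909359
```

```bash
cat >> h.py <<'E'
def arc(th,dz=0):
    a=.45-th; x=-.132-.13*np.cos(a)+.006*np.sin(a); z=.077+.13*np.sin(a)+.006*np.cos(a)
    return np.r_[LP+x*u(SY)+.0025*u(SY+np.pi/2),z+dz]
F=lambda *k:print(*k,round(bot.current_clock(),2),np.round(bot.current_contact_force(),1),np.round(bot.current_ee_pos(),4))
def down():
    for th in(.15,.3,.45,.6,.7): bot.line_to(arc(th),max_speed=.06);F(th)
    for dz in(-.002,-.004,-.006,-.008):
        if bot.current_contact_force()[2]>15:break
        bot.line_to(arc(.7,dz),max_speed=.03);F(dz)
def look(f):
    for n in("scene","top"): snap(n,f"pics/{n}{f}.png")
    a=cv2.imread(f"pics/scene{f}.png");b=cv2.imread(f"pics/top{f}.png")
    o=np.hstack([cv2.resize(a[130:250,200:320],(400,400)),cv2.resize(b[170:260,185:275],(400,400),interpolation=cv2.INTER_CUBIC)]);cv2.imwrite(f"pics/c{f}.png",cv2.convertScaleAbs(o,alpha=1.5))
E
python3 - <<'E'
from h import *
bot.set_gripper(0,20)
bot.goto(arc(0,.03),rv(SY,-1)); bot.line_to(arc(0,.005),max_speed=.06);F("above")
down(); bot.hold(.2);F("down"); look(5)
E
```

```text
above 20.07 [-1.3  0.7  0.9] [ 0.5668 -0.0574  0.1438]
0.15 20.62 [-1.1  0.2  1.4] [ 0.5679 -0.0653  0.1207]
0.3 21.1 [-0.4  0.9  1.5] [ 0.5687 -0.0704  0.1018]
0.45 21.57 [-2.4  2.2  8.6] [ 0.5701 -0.0727  0.0838]
0.6 22.05 [-3.1  1.8  8.6] [ 0.5701 -0.0723  0.0645]
0.7 22.42 [-3.2  0.7 11. ] [ 0.5701 -0.0706  0.0523]
-0.002 22.67 [-6.5  2.6 18.2] [ 0.5702 -0.0705  0.0515]
down 22.87 [-6.7  1.7 18.5] [ 0.5702 -0.0705  0.0515]
```

View pics/c5.png

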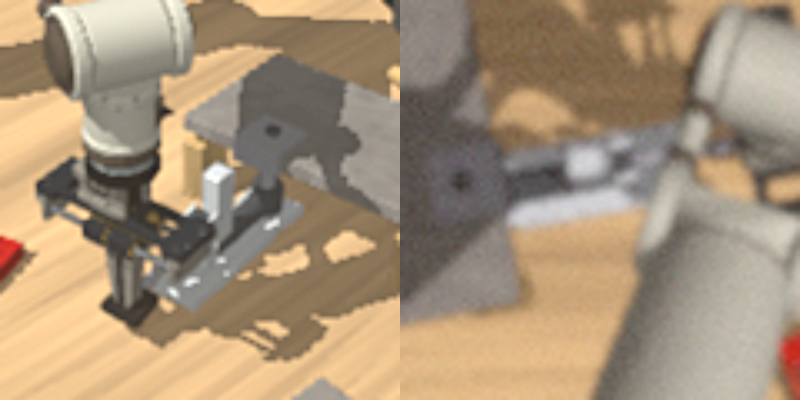

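The handle is at its stop: the slab is lifted and the force climbed from 11 to 18 N. The jack hasn't moved (post at (587,164)). Next I let it up fully and make the second stroke.

```bash
python3 - <<'E'
from h import *
for th in(.6,.3,.1): bot.line_to(arc(th),max_speed=.08)
bot.line_to(arc(0,.012),max_speed=.08); bot.hold(.5);F("up"); look(6)
down(); bot.hold(.3);F("down"); look(7)
o=np.vstack([cv2.resize(cv2.imread(f"pics/c{i}.png"),(600,300)) for i in(6,7)]);cv2.imwrite("pics/c67.png",o)
E
```

```text
up 25.37 [-0.5  0.3 -0. ] [ 0.5669 -0.0575  0.1508]
0.15 26.13 [-1.4  1.1  0.4] [ 0.5679 -0.0651  0.1208]
0.3 26.61 [-0.7  1.3  1.3] [ 0.5688 -0.0705  0.1019]
0.45 27.08 [-2.5  1.7  8.5] [ 0.5701 -0.0727  0.0838]
0.6 27.56 [-2.1  1.1  8.9] [ 0.5701 -0.0723  0.0645]
0.7 27.93 [-3.7  0.9 10.1] [ 0.5702 -0.0706  0.0523]
-0.002 28.18 [-6.6  2.  19.1] [ 0.5702 -0.0705  0.0515]
down 28.48 [-6.7  1.2 18.5] [ 0.5703 -0.0705  0.0516]
```

View pics/c67.png

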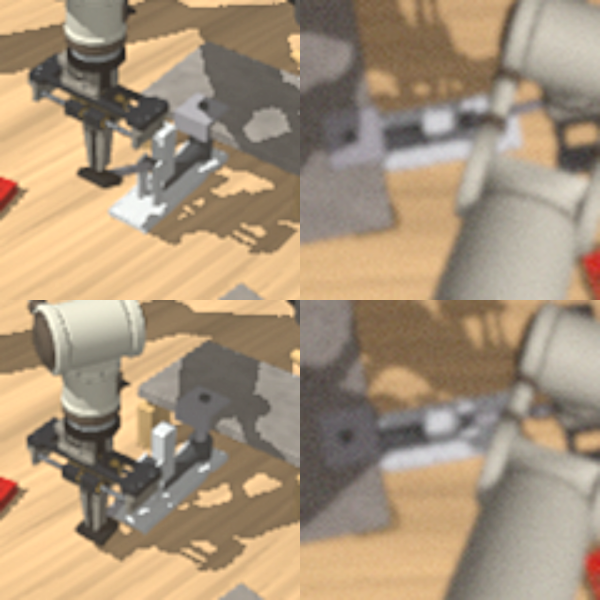

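The pictures show the handle fully up with the slab down (upper row), then fully down with the slab raised (lower row). The jack is flat and in the same place, so I'm handing in.

```bash
python3 -c "
from workcell import bot
bot.job_done()"
```

```text
the job is handed in; nothing more can be done
```

I pulled the jack out of the large dark dock and set it flat under the lift pad. I pumped the handle down, fully up, and down again, and handed in at about 28.5 s (limit 64 s) while still holding it down. No verdict was reported.

**Last checks:**
- **Strokes:** both gave the same force at the pad: about 1.5 N free, about 9 N lifting, then 18–19 N at the stop. Between strokes the force was zero, and the picture shows the handle up and the slab down.
- **At hand-in:** the tool was pressing with about 18.5 N. The last picture shows the slab raised, the jack flat and in place, and the arm clear of the slab and timber.
- **Bystanders:** I did not measure them at the end. The tool and the carried jack were kept clear of all three.

**Disagreements:**
- **Saddle centring:** the camera put the grip post about 6 mm to the side and 3 mm short of where it should be relative to the clamp bolt, while the tool position said it was centred. I left this alone because it is within the 14 mm limit.
- **Sideways force:** while holding the handle down, the tool also feels about 7 N sideways. It caused no visible shift of the jack.

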